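Short spin of blood tubes in the bench centrifuge

ROBOT

A 6-joint arm with a two-finger parallel gripper is mounted at the origin on a cart in front of the work surface, level with it; the furniture and walls round the work are solid. World frame = base frame: x ahead of the robot, y to its left, z up, the work surface at z = 0. Lengths are in mm, angles in rad, forces in N, time in s.
With the tool pointing down it reaches from about 300 to 775 mm from the base axis. Payload 14.6 kg.
Tool frame: the origin (TCP) lies at the very end of the fingers, on their centre line; the grasp point (between the pads) lies 19 mm behind it; z points along the fingers, y is the line along which they close (so a half turn about z gives the same grasp; the last joint's range is limited). The gripper opens to 94 mm and grips with 3 to 60 N. Pads are 16 mm wide; open, the fingers measure 119 mm over their backs; the gripper's body (75 mm by 177 mm) begins 78 mm behind the grasp point.
Start: joints at [-1.373, 0.3, 1.521, -0, 1.321, -0.067], TCP at [143.937, -530.821, 205.446] pointing down, gripper open.
Joint ranges: [-3.03, 3.03], [-0.79, 2.21], [0.23, 2.52], [-1.04, 4.18], [0, 3.07], [-2.55, 2.55]. Speed limits (rad/s): [2.22, 2.22, 2.57, 3.14, 3.14, 3.14].

INTERFACE

Orientations are given as [roll, pitch, yaw] about the fixed x, y, z axes, in that order (R = Rz(yaw) Ry(pitch) Rx(roll)).
In Python, from cell import manip gives the robot as it stands.
- The arm moves only by the tool servo_tool, never from a script. Its argument "motion" is a list that holds one entry, the list of rows, each a list of 7 numbers: the shift along the world's x, y, z as a fraction of full scale, then the turn, a rotation vector about the world's x, y, z as a fraction of full scale, then the closure, from 0 (fully open) to 1 (shut). In form: [[[x, y, z, rx, ry, rz, gripper], ...]]. A call has 1 to 10 rows; each row is the pose to reach, as a shift and turn from the pose commanded when the call began, turning the shorter way round; what a row does not reach only later rows make up. Full scale, the value 1, is 0.5 m for a shift and pi rad for a turn. A row lasts 1/10 s, in which the tool goes at most 50 mm and 8.59 degrees, less where a joint would pass 70% of its speed; a pose out of reach is approached as far as the arm can. A call with a number of a shift or a turn outside -1 to 1 is refused whole. A call with a gripper value outside its range is refused whole. The fingers move at their own pace and stop on an object; "newtons" is the grip in N (left out, the last holds). Time passes only in rows, so rows that repeat a pose let the fingers close. It gives the time, the measured TCP pose, the force, the opening and the grip force at its end, in the units of the state.
- manip.read_state(): the state, without advancing time (a new reading comes with each control period).
- manip.camera(name): name is "scene" or "top" or "wrist"; returns a dict with "frame" (384x512x3 uint8, red, green, blue), "range_z" (384x512 float32, mm along the optical axis (not along the pixel's ray), 0 where there is no reading), "vfov" (degrees; the focal length in pixels is half the picture's height over the tangent of half this angle, whatever the lens; pixels are square), "cx", "cy" (the principal point, pixels), "cam_to_world" (4x4, takes a point from camera to world coordinates). Camera axes: x right, y down, z forward; pixel columns grow to the right and rows downward; lengths in mm; the calibration is good to about 2 mm. A picture is of the moment at which its call begins.
- manip.sign_off(): hands the job in; it is judged then, once.
The state is a dict: "clock": time; "joints": joint angles; "qd": joint speeds; "effort": joint torques, N m; "eef_pos": TCP position; "eef_rot": TCP orientation; "wrist_force": force on the tool from outside, world axes, zero at the start; "moment": the same for the moment, N m; "finger_gap": finger opening in mm; "finger_force": force on a finger pad.
Only numpy, scipy, OpenCV 4.12 (cv2) and the standard library are available. Lean on these libraries where they do the work, as an engineer would, in place of code of your own. Each camera call takes 0.05 s, during which the arm holds its last target. There are 200 camera calls.

TASK

Give the blood tubes in the bench centrifuge a short spin: push its open lid down until it catches and stays fully shut, only then switch the machine on by pressing down the raised, green-marked half of the black rocker switch, and last press the round blue key all the way down. The rotor runs only while the blue key is held, so finish with your fingers still holding it down. Nothing is to be picked up: do not press the red key, do not lift, tip or shove the centrifuge, and leave the bottles, glassware and other things round it where they stand.

Things in the scene. Friction and masses are not known exactly. Their poses are not given: they have to be found in the camera images.
- centrifuge: light grey bench centrifuge, loose on rubber feet, 3.2 kg, 210 mm wide (y), 244 deep (x), deck 122 high, 140 over the shut lid. Origin under its centre; x to its back (hinge side), y to its left, z up; yaw within 0.25. The front 60 mm of its top is a control panel that slopes 12 degrees, 77 mm high in front, 90 at the back; on it left to right: rocker, dark display, red key, blue key
- lid (a joint): lid angle, rad: 0 shut, grows as the front rises, starts 0.65 to 1.1. Stiff hinge along the centrifuge's y with a lifting spring: stays where left above 0.5, takes 2 to 4 N at the front edge to push down; a roller catch clicks over about 0.035 rad before shut (some 4 to 7 N more); short of it the lid springs up again
- lid_press (a point): point on the lid's outer face (top when shut), on its centre line, 158 mm from the hinge line, 15 mm behind the front edge; moves with the lid, good to push. z axis: outward normal; x axis: in the face towards the hinge. The lid is a grey plate 204 mm wide, 16 thick, with a round smoked window; a dark lip 60 mm wide stands out 10 mm at its front
- lid_hinge (a point): middle of the lid's hinge line, at the back of the centrifuge, 124 mm above its underside; axes those of the centrifuge. The lid's outer face lies 16 mm above this line when shut
- rocker (a joint): rocker switch angle, rad: 0 off (start), 0.4 on; a spring plunger carries it over its centre at 0.2 and it stays on the side it was pressed to. About 3 N near the outer end
- rocker_on (a point): top of the green-marked half of the black rocker, at the left of the panel. Rocker 34 mm long along the centrifuge's y, 20 wide, pivoting in its middle. The marked half is the outer one (own +y), 17 mm long; this point is 13 mm from the pivot. Off: this half stands up at 0.4 rad, outer end about 11 mm above the panel; on: parallel to the panel, 5 mm above it (the point sinks 5 mm)
- spin_key (a joint): travel of the blue key, m: 0 up, 0.005 fully down; a spring pushes it back (1.5 N at first, 5 N when fully down)
- spin_key_top (a point): centre of the top of the round blue key, 24 mm across, at the right end of the panel; stands 8 mm above the panel when up, 3 mm when down, and sinks square to the panel (12 degrees from vertical). z axis: out of the key
- stop_key (a joint): travel of the red key, m: 0 up, 0.005 down; must stay up
- stop_key_top (a point): centre of the top of the round red key, 24 mm across, like the blue one and 45 mm to its left
- amber_bottle: brown bottle with white cap, 41 mm across, 82 mm high, left of the centrifuge; origin under its centre
- stain_red: small red dropper bottle, 24 mm across, 69 mm high, left of the centrifuge; origin under its centre
- glass_rack: rack of white-capped tubes, 36x171x76 mm, right of the centrifuge; origin under its centre
- slide_mailer: blue plastic box, 31x83x22 mm, right of the centrifuge; origin under its centre
- pipette: grey pipette lying on the desk at the right, 118x208x25 mm; origin under its centre
- flask: conical glass flask with a rod, 68 mm across, 165 mm high, behind the centrifuge; origin under its centre

How it is judged (in metres and radians):
On the way, in this order (a step that is already met when the one before it is completed fails the run):
1. the lid is pushed shut onto its catch (value of joint lid below 0.025 rad), for 0.2 s.
2. the rocker is switched on (value of joint rocker above 0.33 rad), for 0.2 s.
3. the blue key is pressed down (value of joint spin_key above 0.0035 m), for 0.2 s.
At the end, for the whole second after the job is handed in: Through the last second the lid is shut on its catch (below 0.03 rad) with no finger on it, the rocker is on (over 0.33 rad), the fingers hold the blue key at least 3.5 mm down of 5 with at least 1.5 N, the red key is up and the centrifuge is within 25 mm of where it stood (value of joint lid below 0.03 rad and contact force between the fingers and lid below 0.5 N and value of joint rocker above 0.33 rad and value of joint spin_key above 0.0035 m and contact force between the fingers and spin_key above 1.5 N and value of joint stop_key below 0.001 m and distance of centrifuge from where it was at the start of the episode below 0.025 m); the arm keeps its last pose, push and grip.
It fails at once if the machine is switched on while the lid is not shut (value of joint rocker above 0.2 rad and value of joint lid above 0.05 rad).
It fails at once if the blue key is pressed before the machine is on (value of joint spin_key above 0.002 m and value of joint rocker below 0.2 rad).
It fails at once if the red key is pressed (value of joint stop_key above 0.002 m).
It fails at once if the centrifuge is lifted, tipped or shoved (distance of centrifuge from where it was at the start of the episode above 0.025 m or angle between centrifuge's own z axis and vertical above 0.06 rad).
It fails at once if a bystander is lifted, knocked or pushed away (distance of any of amber_bottle, stain_red, glass_rack, slide_mailer, pipette, flask from where it was at the start of the episode above 0.02 m or angle between any of amber_bottle, stain_red, flask, glass_rack's own z axis and vertical above 0.3 rad).
It also fails if it takes over 48 s, if anything falls off the work surface, if the arm or the gripper's body presses on something with over 40 N, if the wrist force passes 120 N, or if a joint passes its speed limit or range.

## Working session

There is one attempt and no reset: what is moved stays moved. The work goes in short steps, Python scripts to look and compute and a tool call to move; the robot and the scene stay as the last step left them, time stands still between calls to the robot, and variables do not carry over. Pictures are saved under pics/ and viewed, at most 10 in all, crops included, and the job is handed in when it is done.

Besides the shell and the picture viewer there is one more tool, called as name([rows], argument=value, ...), one row to a line, values as JSON. servo_tool: Moves the arm, as the interface text tells. Its arguments: {"type":"object","properties":{"motion":{"type":"array"},"newtons":{"type":"number"}},"required":["motion"]}

```bash
mkdir -p pics
cat > h.py <<'E'
import numpy as np, cv2
from cell import manip
def shot(n,tag):
    c=manip.camera(n); cv2.imwrite(f'pics/{tag}.png',c['frame'][:,:,::-1]); np.savez(f'{tag}.npz',**c); return c
def P(tag,u,v,z=None):
    c=np.load(f'{tag}.npz'); f=192/np.tan(np.radians(float(c['vfov'])/2))
    d=c['range_z'][int(round(v)),int(round(u))]
    r=np.array([(u-c['cx'])/f,(v-c['cy'])/f,1]); T=c['cam_to_world']
    if z is not None:
        w=T[:3,:3]@r; d=(z-T[2,3])/w[2]
    return (T@np.append(r*d,1))[:3]
def cloud(tag):
    c=np.load(f'{tag}.npz'); f=192/np.tan(np.radians(float(c['vfov'])/2))
    v,u=np.mgrid[:384,:512]; d=c['range_z']
    X=np.stack([(u-c['cx'])/f*d,(v-c['cy'])/f*d,d,np.ones_like(d)],-1)
    return (X@c['cam_to_world'].T)[...,:3]
E
python3 - <<'E'
from h import *
a=shot('scene','s1')['frame'];b=shot('top','t1')['frame']
cv2.imwrite('pics/s1b.png',cv2.resize(a,(800,600))[:,:,::-1]);cv2.imwrite('pics/t1b.png',cv2.resize(b,(800,600))[:,:,::-1])
print(manip.read_state())
E
```

```text
{'clock': 0.1, 'joints': array([-1.37261436e+00,  3.00393756e-01,  1.52151154e+00,  1.77772098e-05,
        1.32070501e+00, -6.65993704e-02]), 'qd': array([ 0.00048146,  0.00030051, -0.00243267,  0.00061392, -0.00155432,
        0.00286076]), 'effort': array([ 1.76518624e-03, -5.32644475e+01, -3.53284156e+01,  7.09405169e-02,
        2.34515715e-02, -5.47803313e-05]), 'eef_pos': array([ 143.88992023, -530.60216687,  204.95817432]), 'eef_rot': array([-3.14057840e+00, -8.49065470e-05,  2.64776882e-01]), 'wrist_force': array([ 0.32727485,  0.05021999, -0.16652343]), 'moment': array([ 0.05387253, -0.0146791 , -0.02787609]), 'finger_force': 0.0, 'finger_gap': 94.35856932494063}
```

View pics/s1b.png

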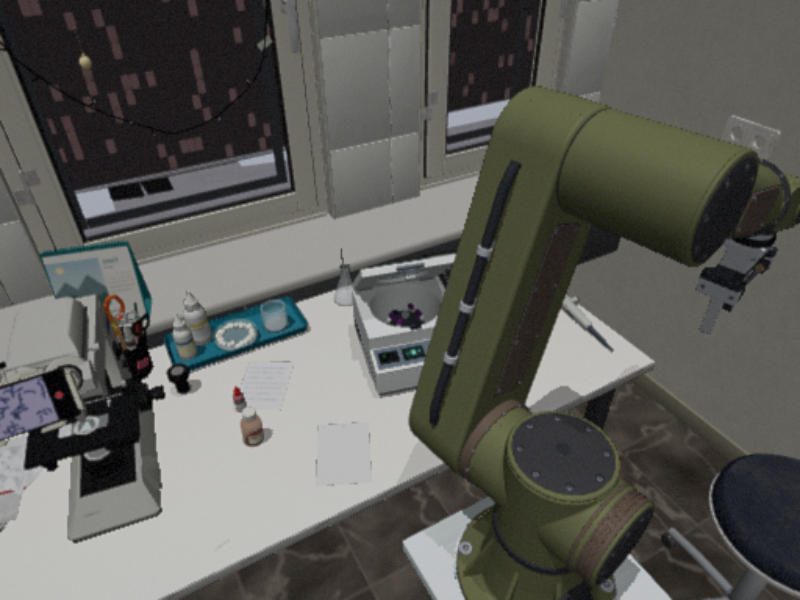

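View pics/t1b.png

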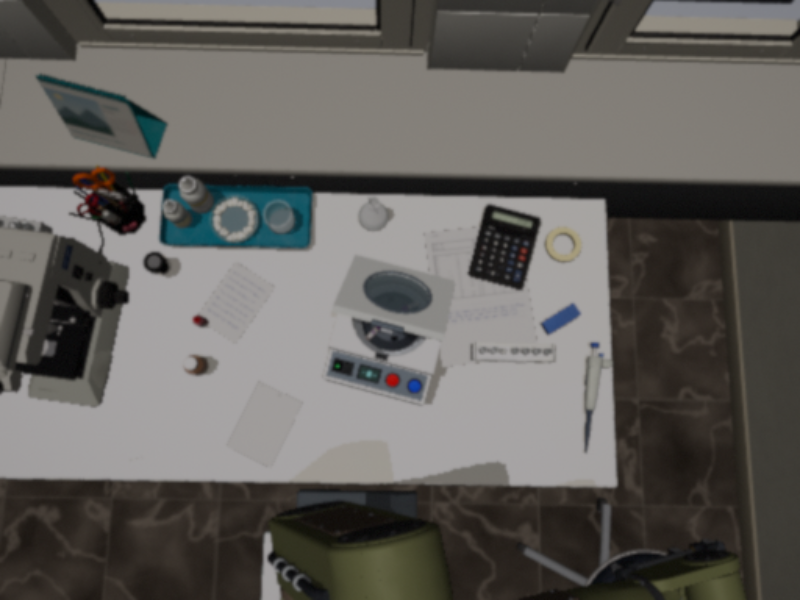

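The top view shows the panel with rocker (342,366), display (369,374), red key (392,380) and blue key (415,386). The lid is open, with its lip near (388,328) and its back edge from (355,258) to (453,290). Next I'll turn these into world positions.

Run:
```python
from h import *
np.set_printoptions(precision=1,suppress=True)
X=cloud('t1')
c=np.load('t1.npz'); f=c['frame'].astype(int); R,G,B=f[...,0],f[...,1],f[...,2]
m=np.zeros(R.shape,bool); m[225:265,200:290]=1
for n,k in (('red',m&(R>G+60)&(R>B+60)),('blue',m&(B>R+50)&(B>G+40))):
    v,u=np.nonzero(k); print(n,len(u),u.mean(),v.mean(),np.median(X[k],0),P('t1',u.mean(),v.mean(),91))
for n,u,v in (('rocker',342,366),('lip',388,328),('rearL',357,262),('rearR',451,292),('lidFL',337,310),('lidFR',440,334),('pFL',328,381),('pFR',423,401),('pBL',333,350)):
    print(n,X[int(v*.64),int(u*.64)],P('t1',u*.64,v*.64,91))
# lid plane
k=np.zeros(R.shape,bool); k[170:208,215:285]=1; k&=(X[...,2]>140)
Q=X[k];print(len(Q),Q.min(0),Q.max(0)); o=Q.mean(0); n=np.linalg.svd(Q-o,full_matrices=False)[2][2]; n*=np.sign(n[2]); print(o,n, np.std((Q-o)@n), 'ang',np.arccos(n[2]),'yaw',np.arctan2(-n[1],-n[0]))
b=cv2.resize(c['frame'][150:270,190:310],(720,720),interpolation=cv2.INTER_CUBIC)[:600]
cv2.imwrite('pics/t1c.png',cv2.resize(c['frame'][160:265,200:300],(571,600),interpolation=cv2.INTER_CUBIC)[:,:,::-1])
```

```text
red 51 250.68627450980392 242.7843137254902 [453.9 -91.7  89.9] [454.5 -90.8  91. ]
blue 55 264.6727272727273 246.56363636363636 [ 442.6 -134.8   90.9] [ 443.7 -134.1   91. ]
rocker [480.1  10.9  86. ] [479.    7.8  91. ]
lip [536.7 -80.5 255.1] [556.4 -81.6  91. ]
rearL [679.  -17.2 148.4] [690.4 -16.   91. ]
rearR [ 621.1 -198.8  162.3] [ 632.1 -207.4   91. ]
lidFL [566.3  11.4 249.7] [590.8  21.4  91. ]
lidFR [ 527.  -171.   257.4] [ 546.3 -185.7   91. ]
pFL [454.8  42.   35.9] [449.1  34.4  91. ]
pFR [ 415.8 -151.6   75.6] [ 413.4 -153.    91. ]
pBL [510.5  27.1  89.7] [510.3  26.6  91. ]
2267 [ 372.4 -188.4  140.1] [ 672.4   13.  1448.2]
[600.  -86.3 209.8] [ 0.9 -0.1  0.3] 25.177824843856012 ang 1.241015121800944 yaw 3.0125300393058803
```

View pics/t1c.png

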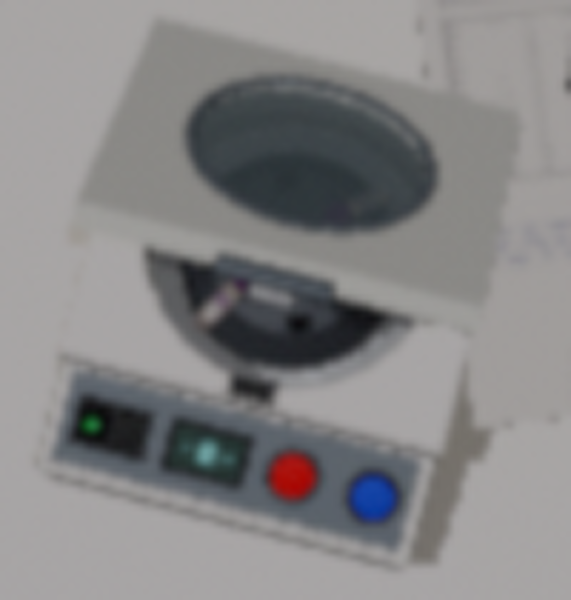

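The crop shows the green mark at (92,425), the rocker centre at (110,428), the red key at (293,476), the blue key at (374,497) and the lid lip at (275,275). Now a robust fit of the lid plane and the exact points.

Run:
```python
from h import *
np.set_printoptions(precision=1,suppress=True)
X=cloud('t1')
cp=lambda u,v:(200+u/5.71,160+v/5.714)
for n,u,v,z in (('green',92,425,96),('rockc',110,428,91),('rockL',74,415,None),('lipL',218,258,None),('lipR',333,290,None),('lidFL',80,205,None),('lidFR',485,308,None),('lidBL',158,20,None),('lidBR',518,110,None),('lipM',275,262,None)):
    U,V=cp(u,v); print(n,X[int(round(V)),int(round(U))],P('t1',U,V,z))
poly=np.array([cp(*p) for p in ((165,35),(505,120),(475,290),(100,195))],np.int32)
k=np.zeros((384,512),np.uint8); cv2.fillPoly(k,[poly],1)
poly=cv2.ellipse2Poly((255,187),(24,16),15,0,360,10); cv2.fillPoly(k,[poly],0)
Q=X[k>0]; Q=Q[(Q[:,2]>130)&(Q[:,2]<300)]
for i in range(6):
    o=Q.mean(0); n=np.linalg.svd(Q-o,full_matrices=False)[2][2]; n*=np.sign(n[2]); r=(Q-o)@n; Q=Q[abs(r)<max(3,2*r.std())]
print(len(Q),o,np.round(n,3),r.std(),'ang',np.arccos(n[2]),'yaw',np.arctan2(-n[1],-n[0]))
```

```text
green [479.3  16.4  94.6] [478.  16.  96.]
rockc [477.    7.6  87.2] [477.    6.6  91. ]
rockL [483.1  26.7  83.1] [484.3  26.8  83.3]
lipL [547.7 -52.7 251.8] [547.3 -53.2 251.8]
lipR [ 531.9 -108.   253.3] [ 532.6 -108.9  253.4]
lidFL [571.3  14.1 253.4] [571.6  14.1 253.5]
lidFR [ 557.3 -204.     0.5] [ 557.6 -203.8    0.6]
lidBL [691.3 -16.3 136.4] [692.8 -15.3 136.6]
lidBR [ 676.1 -223.6    3.5] [ 675.3 -222.6    3.3]
lipM [545.6 -80.3 250.9] [546.  -80.7 251. ]
778 [603.7 -92.7 202.1] [ 0.7 -0.2  0.7] 1.2858423989404753 ang 0.7733386771570356 yaw 2.901456229155876
```

servo_tool([
  [[0.848, 0.888, 0.19, 0, 0, -0.161, 1], [0.848, 0.888, 0.19, 0, 0, -0.161, 1], [0.848, 0.888, 0.19, 0, 0, -0.161, 1], [0.848, 0.888, 0.19, 0, 0, -0.161, 1], [0.848, 0.888, 0.19, 0, 0, -0.161, 1], [0.848, 0.888, 0.19, 0, 0, -0.161, 1], [0.848, 0.888, 0.19, 0, 0, -0.161, 1], [0.848, 0.888, 0.19, 0, 0, -0.161, 1], [0.848, 0.888, 0.19, 0, 0, -0.161, 1], [0.848, 0.888, 0.19, 0, 0, -0.161, 1]],
], newtons=20)

```text
clock: 1.1
eef_pos: [480.2, -178.1, 280.8]
eef_rot: [3.142, 0.0, -0.241]
wrist_force: [0.8, -1.2, 0.8]
finger_gap: 17.8
finger_force: 0.0
```

servo_tool([
  [[0, 0, 0, 0, 0, 0, 1], [0, 0, 0, 0, 0, 0, 1]],
])

```text
clock: 1.3
eef_pos: [479.3, -179.3, 280.1]
eef_rot: [-3.142, 0.001, -0.239]
wrist_force: [0.3, 0.1, 0.1]
finger_gap: 2.1
finger_force: 0.0
```

servo_tool([
  [[0.177, 0.185, 0, 0, 0, 0, 1], [0.177, 0.185, 0, 0, 0, 0, 1], [0.177, 0.185, 0, 0, 0, 0, 1], [0.177, 0.185, -0.04, 0, 0, 0, 1], [0.177, 0.185, -0.04, 0, 0, 0, 1]],
])

```text
clock: 1.8
eef_pos: [566.5, -88.2, 257.8]
eef_rot: [3.141, 0.005, -0.242]
wrist_force: [0.6, -0.1, -1.2]
finger_gap: 0.7
finger_force: 0.0
```

Run:
```python
from h import *
a=shot('scene','s2')['frame'];b=shot('wrist','w2')['frame'];c=shot('top','t2')['frame']
cv2.imwrite('pics/c2.png',np.vstack([np.hstack([cv2.resize(a[130:280,200:350],(400,400)),cv2.resize(c[140:290,180:330],(400,400))])])[:,:,::-1])
```

```text
(no output)
```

View pics/c2.png

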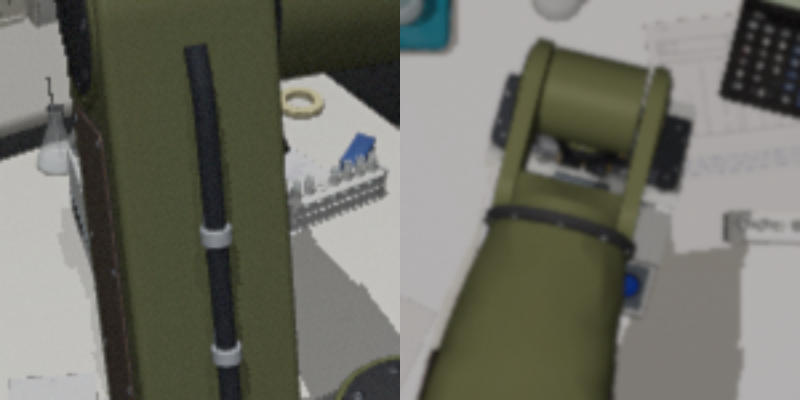

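The arm blocks both views, with only the blue key visible at (630,285) in the top crop. I'll push along the lid's arc and watch the force.

servo_tool([
  [[0, 0, -0.02, 0, 0, 0, 1], [0, 0, -0.034, 0, 0, 0, 1], [-0.016, 0.004, -0.052, 0, 0, 0, 1], [-0.034, 0.009, -0.074, 0, 0, 0, 1], [-0.05, 0.013, -0.1, 0, 0, 0, 1], [-0.066, 0.017, -0.126, 0, 0, 0, 1], [-0.066, 0.017, -0.126, 0, 0, 0, 1]],
])

```text
clock: 2.65
eef_pos: [533.4, -78.9, 196.1]
eef_rot: [3.141, 0.002, -0.241]
wrist_force: [0.2, -0.5, -0.2]
finger_gap: 0.7
finger_force: 0.0
```

Run:
```python
from h import *
b=shot('wrist','w3')['frame']
cv2.imwrite('pics/c3.png',np.hstack([np.load('w2.npz')['frame'],b])[:,:,::-1][:,:]); im=cv2.imread('pics/c3.png'); cv2.imwrite('pics/c3.png',cv2.resize(im,(800,300)))
print(manip.read_state()['wrist_force'])
```

```text
[0.39210262 0.47436174 0.148245  ]
```

View pics/c3.png

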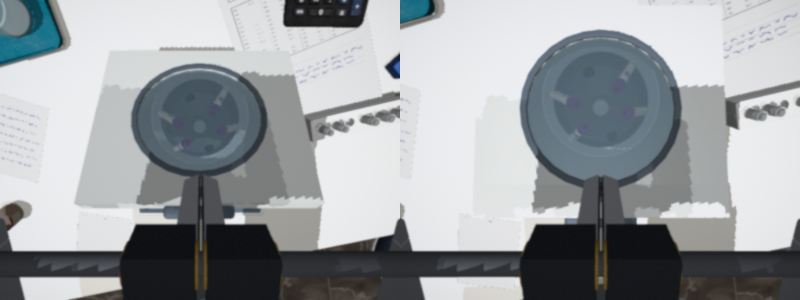

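In the wrist view (left before, right now) the lid has swung down and looks much flatter. Depth will give the lid angle.

```bash
cat >> h.py <<'E'
def lid(tag,zmin=130):
    X=cloud(tag); ex=np.array([.9713,-.2377]); ey=np.array([.2377,.9713])
    a=X[...,:2]@ex; b=X[...,:2]@ey
    k=(X[...,2]>zmin)&(X[...,2]<280)&(abs(b-51)<98)&(abs(b-51)>20)&(a>480)&(a<670)
    Q=np.stack([a[k],X[...,2][k]],1)
    for i in range(8):
        p=np.polyfit(Q[:,0],Q[:,1],1); r=Q[:,1]-np.polyval(p,Q[:,0]); Q=Q[abs(r)<max(3,1.5*r.std())]
    print(len(Q),'angle',np.arctan(-p[0]),'rms',r.std(),'z@507',np.polyval(p,507.5), Q[:,0].min(),Q[:,0].max())
E
python3 -c "
from h import *
lid('w2');lid('w3')"
```

```text
35337 angle 0.7742885438974288 rms 1.3286595602782059 z@507 301.89016838959196 552.0081744081695 669.7718386238643
61518 angle 0.36646010664409073 rms 1.2179634543823512 z@507 202.60148494963698 510.1129865415454 669.9985068174195
```

servo_tool([
  [[-0.012, 0.003, -0.026, 0, 0, 0, 1], [-0.023, 0.005, -0.054, 0, 0, 0, 1], [-0.03, 0.007, -0.08, 0, 0, 0, 1], [-0.033, 0.008, -0.096, 0, 0, 0, 1], [-0.033, 0.008, -0.106, 0, 0, 0, 1], [-0.033, 0.008, -0.112, 0, 0, 0, 1], [-0.033, 0.008, -0.116, 0, 0, 0, 1]],
])

```text
clock: 3.4
eef_pos: [518.4, -75.1, 139.8]
eef_rot: [3.142, -0.0, -0.241]
wrist_force: [-5.1, 1.4, 16.6]
finger_gap: 0.5
finger_force: 8.5
```

servo_tool([
  [[0, 0, -0.003, 0, 0, 0, 1], [0, 0, -0.006, 0, 0, 0, 1], [0, 0, -0.006, 0, 0, 0, 1]],
])

```text
clock: 3.7
eef_pos: [518.6, -75.1, 139.5]
eef_rot: [3.142, -0.002, -0.241]
wrist_force: [-15.5, 2.0, 29.8]
finger_gap: -0.0
finger_force: 15.1
```

servo_tool([
  [[0, 0, 0.01, 0, 0, 0, 1], [0, 0, 0.06, 0, 0, 0, 1], [0, 0, 0.14, 0, 0, 0, 1], [0, 0, 0.14, 0, 0, 0, 1]],
])

```text
clock: 4.1
eef_pos: [520.2, -75.4, 211.6]
eef_rot: [-3.141, -0.008, -0.241]
wrist_force: [-0.1, 0.4, -0.1]
finger_gap: 0.6
finger_force: 0.0
```

Run:
```python
from h import *
c=shot('wrist','w4'); lid('w4',128); print(manip.read_state()['eef_pos'],manip.read_state()['wrist_force'])
```

```text
45886 angle 0.002325466549101354 rms 1.1771106724116758 z@507 140.96698569102523 493.7104664448261 669.6411068768664
[519.32144367 -75.21372123 208.88891131] [-0.51135367  0.31156083 -0.49278934]
```

The lid is shut (angle 0.002). Next I'll back off so the wrist camera can see the panel.

servo_tool([
  [[-0.174, 0.043, 0, 0, 0, 0, 1], [-0.174, 0.043, 0, 0, 0, 0, 1], [-0.174, 0.043, 0, 0, 0, 0, 1], [-0.174, 0.043, 0, 0, 0, 0, 1]],
])

```text
clock: 4.55
eef_pos: [431.2, -53.5, 206.5]
eef_rot: [-3.142, -0.001, -0.241]
wrist_force: [-0.1, 0.2, 0.2]
finger_gap: 0.4
finger_force: 0.0
```

Run:
```python
from h import *
c=shot('wrist','w5'); print(manip.read_state()['eef_pos'])
cv2.imwrite('pics/w5b.png',cv2.resize(c['frame'],(800,600))[:,:,::-1])
```

```text
[431.74264819 -53.61255144 206.46991477]
```

View pics/w5b.png

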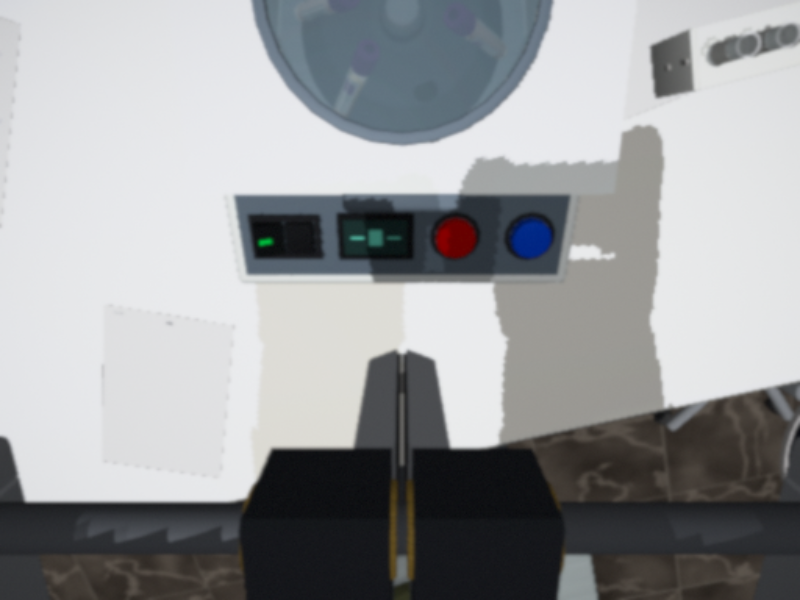

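The wrist view is clear: green mark (265,242), rocker pivot (284,237) with outer end (250,237), red key (456,237), blue key (531,236).

Run:
```python
from h import *
np.set_printoptions(precision=1,suppress=True)
M=np.array([[.9713,-.2377],[.2377,.9713]])
for n,u,v,z in (('green',265,242,94),('out',250,237,96),('pivot',284,237,90),('in',321,237,90),('red',456,237,91),('blue',531,236,91)):
    u*=.64;v*=.64
    p=P('w5',u,v);q=P('w5',u,v,z); print(n,p,M@p[:2],q,M@q[:2])
```

```text
green [479.4  18.8  93.2] [461.2 132.2] [479.5  18.5  94. ] [461.3 131.9]
out [483.9  28.1  88.1] [463.3 142.3] [484.6  25.5  96. ] [464.7 139.9]
pivot [478.7   9.1  85.3] [462.8 122.6] [479.2   7.8  90. ] [463.6 121.5]
in [473.5 -12.9  86.2] [463. 100.] [474.  -13.7  90. ] [463.6  99.4]
red [455.3 -91.8  92.1] [464.   19.1] [455.1 -91.8  91. ] [463.8  19. ]
blue [ 445.8 -134.5   94.3] [465.  -24.7] [ 445.1 -135.2   91. ] [464.4 -25.6]
```

servo_tool([
  [[0.1, 0.149, -0.04, -0.016, -0.065, 0, 1], [0.1, 0.149, -0.04, -0.016, -0.065, 0, 1], [0.1, 0.149, -0.1, -0.016, -0.065, 0, 1], [0.1, 0.149, -0.16, -0.016, -0.065, 0, 1], [0.1, 0.149, -0.19, -0.016, -0.065, 0, 1], [0.1, 0.149, -0.19, -0.016, -0.065, 0, 1]],
])

```text
clock: 5.2
eef_pos: [480.8, 21.0, 109.1]
eef_rot: [3.14, -0.206, -0.241]
wrist_force: [-0.1, -0.4, 0.8]
finger_gap: 0.7
finger_force: 0.0
```

servo_tool([
  [[0, 0, 0, 0, 0, 0, 1], [0, 0, 0, 0, 0, 0, 1]],
])

```text
clock: 5.4
eef_pos: [482.0, 20.9, 112.5]
eef_rot: [-3.141, -0.212, -0.241]
wrist_force: [0.3, -0.5, 0.7]
finger_gap: 0.5
finger_force: 0.0
```

servo_tool([
  [[0, 0, -0.02, 0, 0, 0, 1], [0, 0, -0.032, 0, 0, 0, 1], [0.001, 0, -0.038, 0, 0, 0, 1], [0.002, 0, -0.044, 0, 0, 0, 1], [0.003, 0, -0.049, 0, 0, 0, 1], [0.003, 0, -0.05, 0, 0, 0, 1], [0.003, 0, -0.05, 0, 0, 0, 1]],
])

```text
clock: 6.1
eef_pos: [482.7, 21.0, 88.3]
eef_rot: [3.141, -0.211, -0.241]
wrist_force: [-20.1, 1.3, 34.1]
finger_gap: 0.6
finger_force: 18.3
```

servo_tool([
  [[-0.002, 0, 0.008, 0, 0, 0, 1], [0, 0, 0.04, 0, 0, 0, 1], [0, 0, 0.08, 0, 0, 0, 1], [-0.1, 0.024, 0.18, 0, 0, 0, 1], [-0.1, 0.024, 0.18, 0, 0, 0, 1], [-0.1, 0.024, 0.18, 0, 0, 0, 1]],
])

```text
clock: 6.7
eef_pos: [432.5, 33.3, 178.5]
eef_rot: [-3.141, -0.214, -0.241]
wrist_force: [-0.2, 0.1, -0.8]
finger_gap: 0.5
finger_force: 0.0
```

Run:
```python
from h import *
c=shot('wrist','w6'); s=manip.read_state(); print(s['clock'],s['eef_pos'],s['wrist_force'])
np.set_printoptions(precision=1,suppress=True)
lid('w6',128)
f=c['frame'].astype(int);R,G,B=f[...,0],f[...,1],f[...,2]
M=np.array([[.9713,-.2377],[.2377,.9713]])
for n,k in (('red',(R>G+60)&(R>B+60)),('blue',(B>R+60)&(B>G+40))):
    k[300:]=0; v,u=np.nonzero(k);u=np.median(u);v=np.median(v);p=P('w6',u,v,91);print(n,u,v,p,M@p[:2])
cv2.imwrite('pics/w6b.png',cv2.resize(c['frame'],(800,600))[:,:,::-1])
```

```text
6.75 [432.92490834  33.13022519 177.2021858 ] [ 0.40759766 -0.49295958 -1.19646798]
23218 angle 0.020334337410259255 rms 1.059259067291316 z@507 141.369604805692 493.53316399694864 571.10967927753
red 390.0 157.0 [454.5 -90.6  91. ] [463.  20.]
blue 442.0 157.0 [ 443.7 -134.6   91. ] [463.  -25.3]
```

View pics/w6b.png

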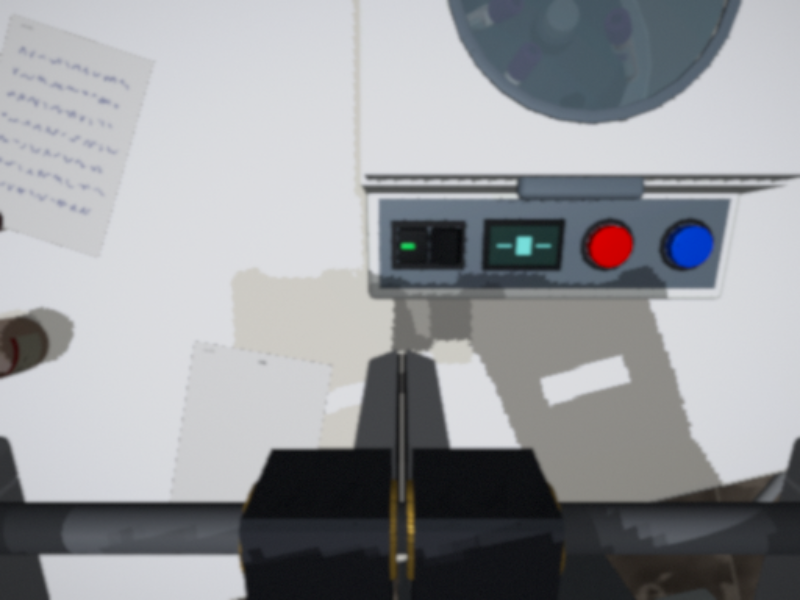

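The green mark (408,246) looks flat now and the display (524,246) is lit. The centrifuge hasn't moved: red and blue keys are at the same world positions. I'll compare the heights of the two rocker halves.

Run:
```python
from h import *
for t in ('w5','w6'):
    X=cloud(t); a=X[...,:2]@[.9713,-.2377]; b=X[...,:2]@[.2377,.9713]
    for y in (134,129,125,116,112,107):
        k=(abs(a-463)<6)&(abs(b-y)<2)&(X[...,2]>70)&(X[...,2]<110); print(t,y,np.median(X[k][:,2]).round(1))
```

```text
w5 134 95.3
w5 129 93.1
w5 125 91.1
w5 116 89.7
w5 112 89.8
w5 107 89.7
w6 134 89.8
w6 129 89.9
w6 125 89.8
w6 116 92.0
w6 112 93.9
w6 107 95.5
```

The rocker is on: outer half at 89.8 mm flat, inner half raised. Now to the blue key.

servo_tool([
  [[0.016, -0.334, -0.04, 0, 0, 0, 1], [0.016, -0.334, -0.04, 0, 0, 0, 1], [0.016, -0.334, -0.04, 0, 0, 0, 1], [0.016, -0.334, -0.04, 0, 0, 0, 1], [0.016, -0.334, -0.1, 0, 0, 0, 1], [0.016, -0.334, -0.136, 0, 0, 0, 1], [0.016, -0.334, -0.136, 0, 0, 0, 1], [0.016, -0.334, -0.136, 0, 0, 0, 1]],
])

```text
clock: 7.55
eef_pos: [440.8, -134.2, 108.1]
eef_rot: [-3.142, -0.209, -0.241]
wrist_force: [-0.2, -0.1, -0.1]
finger_gap: 0.3
finger_force: 0.0
```

```bash
python3 -c "
from h import *
s=manip.read_state();print(s['eef_pos'],s['eef_rot'],s['wrist_force'])"
```

```text
[ 440.77199551 -134.16308506  108.07868309] [-3.1415179  -0.20884545 -0.24115944] [-0.16070676 -0.0652234  -0.07339012]
```

servo_tool([
  [[0.002, 0, -0.016, 0, 0, 0, 1], [0.004, -0.001, -0.03, 0, 0, 0, 1], [0.005, -0.001, -0.036, 0, 0, 0, 1], [0.006, -0.001, -0.041, 0, 0, 0, 1], [0.007, -0.002, -0.045, 0, 0, 0, 1], [0.007, -0.002, -0.045, 0, 0, 0, 1], [0.007, -0.002, -0.045, 0, 0, 0, 1]],
])

```text
clock: 8.25
eef_pos: [444.1, -134.7, 86.6]
eef_rot: [-3.141, -0.21, -0.241]
wrist_force: [-8.1, 2.8, 12.1]
finger_gap: 0.4
finger_force: 7.2
```

servo_tool([
  [[0, 0, -0.001, 0, 0, 0, 1], [0, 0, -0.001, 0, 0, 0, 1], [0, 0, -0.001, 0, 0, 0, 1], [0, 0, -0.001, 0, 0, 0, 1]],
])

```text
clock: 8.65
eef_pos: [444.2, -134.8, 86.5]
eef_rot: [-3.141, -0.211, -0.241]
wrist_force: [-10.0, 4.9, 19.0]
finger_gap: 0.2
finger_force: 10.5
```

Run:
```python
from h import *
c=shot('wrist','w7'); lid('w7',128); s=manip.read_state(); print(s['eef_pos'],s['wrist_force'])
cv2.imwrite('pics/w7b.png',cv2.resize(c['frame'],(800,600))[:,:,::-1])
```

```text
40645 angle 0.023092959631031484 rms 1.0465700051034241 z@507 141.4832439143562 493.94085445094345 577.0999281830965
[ 444.19984288 -134.76109478   86.49586571] [-10.45007393   5.06826995  18.87019716]
```

View pics/w7b.png

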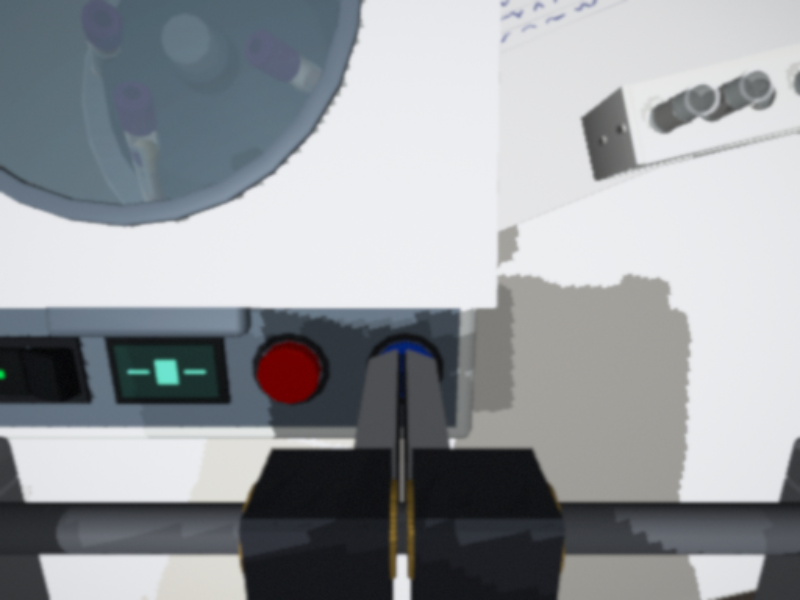

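The fingers are centred on the blue key at (403,350) and it is fully sunk. The red key (290,372) is clear, the lid is shut and the rocker is on. Handing in.

```bash
python3 -c "
from cell import manip
print(manip.sign_off())"
```

```text
the job is handed in; nothing more can be done
None
```

I shut the lid on its catch, switched the rocker on, and handed in with the fingers holding the blue key fully down; the sign-off returned no verdict.

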